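# Hold a spring clip gaping over the edge of a printed sample card

## Robot

A 6-joint arm with a two-finger parallel gripper is mounted at the origin on the work surface. World frame = base frame: x ahead of the robot, y to its left, z up, the work surface at z = 0. Lengths are in mm, angles in rad, forces in N, time in s.
With the tool pointing down it reaches from about 250 to 725 mm from the base axis. Payload 9.7 kg.
Tool frame: the origin (TCP) lies midway between the tips of the shut fingers; the grasp point (between the pads) lies 19 mm behind it; z points along the fingers, y is the direction in which the jaws open and shut (so a half turn about z gives the same grasp; the last joint's range is limited). The gripper opens to 85 mm and grips with 20 to 120 N. Pads are 22 mm wide; open, the fingers measure 114 mm over their backs; the gripper's body (76 mm by 85 mm) begins 54 mm behind the grasp point. The pads swing forward as they close: fully open they stand 13 mm farther back than shut.
Start: joints at [1.344, 0.087, 0.176, 1.66, 0, 1.571], TCP at [123.671, 535.913, 231.284] pointing down, gripper open.
Joint ranges: [-3.13, 3.13], [-0.85, 1.81], [-1.15, 1.24], [-2.2, 2.28], [-1.44, 1.52], [-3.14, 3.14]. Speed limits (rad/s): [2.22, 2.22, 2.57, 3.14, 3.14, 3.14].

## Interface

Orientations are given as a rotation vector (axis times angle).
In Python, from cell import read_state, cams, order gives the robot as it stands.
- The arm moves only by the tool apply_moves, never from a script. Its argument "deltas" is a list of rows, each a list of 5 numbers: the opening, from 0 (shut) to 1 (fully open), then the shift along the world's x, y, z in cm, then the turn about the world's z in degrees. In form: [[grip, dx, dy, dz, spin], ...]. A call has 1 to 12 rows; each row is the pose to reach, as a shift and turn from the pose commanded when the call began; what a row does not reach only later rows make up. A row lasts 1/8 s, in which the tool goes at most 62.5 mm and 10.7 degrees, less where a joint would pass 70% of its speed; a pose out of reach is approached as far as the arm can. A call with a gripper value outside its range is refused whole. The fingers move at their own pace and stop on an object; "squeeze" is the grip in N (left out, the last holds). Time passes only in rows, so rows that repeat a pose let the fingers close. It gives the time, the measured TCP pose, the force and the opening at its end, in the units of the state.
- read_state(): the state, without advancing time (a new reading comes with each control period).
- cams.camera(name): name is "side" or "top" or "wrist"; returns (picture, depth): 400x640x3 uint8, red, green, blue; 400x640 float32, mm along the optical axis (not along the pixel's ray), 0 where there is no reading.
- cams.camera_info(name): a dict with "mtx" (3x3 intrinsics, pixels), "R" (3x3) and "t" (3): a world point X has camera coordinates R X + t. Camera axes: x right, y down, z forward; pixel columns grow to the right and rows downward; lengths in mm; the calibration is good to about 2 mm. A picture is of the moment at which its call begins: read the wrist's pose just before it. camera_info takes no time and is no camera call; for the wrist camera it gives the pose at the moment of the call.
- order.sign_off(): hands the job in, once; it reports no verdict.
The state is a dict: "clock": time; "joints": joint angles; "qd": joint speeds; "tau": joint torques, N m; "position": TCP position; "tool_rot": TCP orientation; "contact_force": force on the tool from outside, world axes, zero at the start; "torque": the same for the moment, N m; "grip_width": finger opening in mm.
Only numpy, scipy, OpenCV 4.12 (cv2) and the standard library are available. Lean on these libraries where they do the work, as an engineer would, in place of code of your own. Each camera call takes 0.05 s, during which the arm holds its last target.

## Task

Squeeze the spring clip fully open by its two black levers, take it off its storage rail, and bring it down over the top edge of the sample card in the blue stand, at the blue mark, upright and in line with the card, so that the edge is well inside the gaping jaws. Finish while holding it there in the gripper: clip still squeezed fully open, the jaws either side of the card and nothing of the clip touching it, so that a colleague can slip a ticket in. Do not knock or press on either card, and leave the orange card, the ink jar, the squeegee and the star knob where they are.

Things in the scene. Friction and masses are not known exactly. Their poses are not given: they have to be found in the camera images.
- clip_levers (a point): Spring clip, upright on its rail, 90 g: two black levers with red pads point up, steel jaws with red tips point down. This point: between the levers, 33 mm above the hinge, the place to grip. x: lever to lever (squeeze direction), y: along the hinge, z: up. Levers 30 mm wide along y, from 4 to 50 mm above the hinge.
- clip_hinge (a point): Middle of the clip's hinge; same axes. Let go, the levers spread upward like a V, about 49 mm apart over their outer top ends; squeezed fully they stand upright and parallel, 24 mm over their outer faces, at a solid stop. The squeeze takes about 3 N at first, about 10 N fully open.
- clip_mouth (a point): Middle of the clip's mouth: between the jaw tips, level with their lower ends, 38 mm below the hinge; same axes. Jaws 30 mm wide along y, tips 8 mm high; the hinge block is 32 mm above this point, the bowed jaws leave at least 16 mm of room between. Gap of the tips: 4 mm on the rail, about 21 mm fully open (then 40 mm over the outsides).
- clip_far (a joint): Opening angle of half the clip (its lever and jaw): 0 clamped on the rail, 0.26 rad squeezed fully open (stop), -0.045 with the tips nearly meeting. The spring drives it shut. The other half mirrors it.
- rail_top (a point): Middle of the top, 79 mm up, of the fixed rail the clip sits on: foot 80 x 80 x 12 mm, web 4 mm thick, along its top a bead 11 mm wide, 12 mm high, 70 mm long. x across, y along, z up. The hinge block rests on the bead, the jaws grip the web below it, so the clip comes off only upward, squeezed open; its tips clear the bead after rising 35 mm.
- card_blue: Fixed stand with blue foot (60 x 120 x 18 mm) holding the upright stiff white sample card. The card is 4 mm thick (x) and 110 mm long (y), top edge level, 110 mm above the table. Origin: centre of the foot's underside. x normal to the card, y along the card, z up.
- blue_mark_edge (a point): Middle of the blue mark on the top edge of that card, on the top edge itself, halfway through the card's thickness; up to 30 mm to either side of the card's middle. Mark 14 mm long, running 30 mm down both faces. x normal to the card, y along its edge, z up.
- card_orange: The same kind of fixed stand and card, 110 mm high, with orange foot and orange mark: not to be touched. Origin: centre of the foot's underside, same axes.
- ink_jar: Loose blue jar with white lid, 60 mm across, 65 mm high. Origin: centre of its underside. Leave alone.
- squeegee: Loose wooden squeegee with a rubber strip, 36 x 160 x 26 mm, lying along its y. Origin: under the middle of the wood. Leave alone.
- star_knob: Loose black five-lobed knob, 52 mm across, with a steel stud pointing up, 34 mm high. Origin: centre of its underside. Leave alone.
There are look-alikes about, which are no part of the job. Leave any purple look-alike of the part that bears clip_levers alone.

How it is judged (in metres and radians):
On the way, in this order (a step that is already met when the one before it is completed fails the run):
1. the clip is squeezed fully open while still on its rail (value of joint clip_far above 0.21 rad and z of clip_mouth in the frame of rail_top below -0.012 m), for 0.1 s.
2. the open clip is lifted clear of the rail (value of joint clip_far above 0.21 rad and z of clip_mouth in the frame of rail_top above 0.005 m), for 0.1 s.
At the end, for the whole second after the job is handed in: Gripper still holds the clip open (over 0.21 of 0.26 rad), still, upright and in line with the card within 14 deg; mouth within 12 mm of the blue mark along the edge and 9 mm of the card's middle plane; tips at least 8 mm below the card's top; clip not touching the card (value of joint clip_far above 0.21 rad and contact force between clip and the fingers above 3 N and contact force between clip and card_blue below 0.3 N and z of clip_mouth in the frame of blue_mark_edge between -0.033 and -0.008 m and x of clip_mouth in the frame of blue_mark_edge between -0.009 and 0.009 m and y of clip_mouth in the frame of blue_mark_edge between -0.012 and 0.012 m and angle between the y axis of clip_mouth and the y axis of blue_mark_edge, either way round below 0.25 rad and angle between clip_mouth's own z axis and vertical below 0.25 rad and linear speed of clip below 0.02 m/s); the arm keeps its last pose, push and grip.
It fails at once if the blue card is knocked or pressed (over 5 N) (contact force between anything else and card_blue above 5 N).
It fails at once if the orange card is knocked or pressed (over 5 N) (contact force between anything else and card_orange above 5 N).
It fails at once if the ink jar is moved more than 15 mm (distance of ink_jar from where it was at the start of the episode above 0.015 m).
It fails at once if the squeegee is moved more than 15 mm (distance of squeegee from where it was at the start of the episode above 0.015 m).
It fails at once if the star knob is moved more than 15 mm (distance of star_knob from where it was at the start of the episode above 0.015 m).
It also fails if it takes over 40 s, if anything falls off the work surface, if the arm or the gripper's body presses on something with over 40 N, if the wrist force passes 120 N, or if a joint passes its speed limit or range.

## Working session

There is one attempt and no reset: what is moved stays moved. The work goes in short steps, Python scripts to look and compute and a tool call to move; the robot and the scene stay as the last step left them, time stands still between calls to the robot, and variables do not carry over. Pictures are saved under pics/ and viewed, and the job is handed in when it is done.

Besides the shell and the picture viewer there is one more tool, called after "Request:" as name([rows], argument=value, ...), one row to a line, values as JSON. apply_moves: Moves the arm, as the interface text tells. Its arguments: {"type":"object","properties":{"deltas":{"type":"array"},"squeeze":{"type":"number"}},"required":["deltas"]}

```bash
ls; mkdir -p pics; cat > h.py <<'E'
import numpy as np, cv2
from cell import read_state, cams, order
def grab(n,tag):
    info=cams.camera_info(n); im,d=cams.camera(n)
    cv2.imwrite(f'pics/{tag}.png',im[:,:,::-1]); np.savez(f'/tmp/{tag}.npz',im=im,d=d,K=info['mtx'],R=info['R'],t=info['t'])
    return im,d,info
def load(tag):
    z=np.load(f'/tmp/{tag}.npz'); return z['im'],z['d'],dict(mtx=z['K'],R=z['R'],t=z['t'])
def world(d,info):
    K=np.array(info['mtx']);R=np.array(info['R']);t=np.array(info['t']).ravel()
    v,u=np.mgrid[:d.shape[0],:d.shape[1]]
    P=np.stack([(u-K[0,2])/K[0,0]*d,(v-K[1,2])/K[1,1]*d,d],-1)
    W=(P-t)@R; W[d<=0]=np.nan; return W
E
python3 - <<'E'
from h import *
print(read_state())
for n in ['top','side','wrist']:
    im,d,i=grab(n,n+'0'); print(n,i)
E
```

```text
pics
{'clock': 0.0, 'joints': array([1.34398364e+00, 8.74788341e-02, 1.75138107e-01, 1.65978774e+00,
       9.67627960e-06, 1.57079517e+00]), 'qd': array([ 0.00034809, -0.00068136,  0.00013619, -0.00049163,  0.00116792,
       -0.00026888]), 'tau': array([ 6.14519831e-05, -5.20388496e+01,  4.64806259e+01,  1.63683062e-02,
       -4.38939799e-05, -6.66368933e-06]), 'position': array([123.62768689, 535.69841267, 230.57478882]), 'tool_rot': array([-3.55493319e-01, -3.12125248e+00,  2.07724843e-03]), 'contact_force': array([-0.49859616,  0.09467476, -0.43514801]), 'torque': array([-0.05214638,  0.01567741,  0.02660991]), 'grip_width': 85.30294478002557}
top {'mtx': array([[485.46399038,   0.        , 319.28578751],
       [  0.        , 485.46399038, 203.45881196],
       [  0.        ,   0.        ,   1.        ]]), 'R': array([[ 0.0733741 , -0.99729477, -0.00440284],
       [-0.97125255, -0.07045423, -0.22738663],
       [ 0.2264613 ,  0.02096056, -0.97379461]]), 't': array([-26.14183195, 575.22515629, 984.90432111])}
side {'mtx': array([[362.75477823,   0.        , 317.85422003],
       [  0.        , 362.75477823, 201.07182368],
       [  0.        ,   0.        ,   1.        ]]), 'R': array([[ 0.72567952, -0.6879006 ,  0.01349068],
       [-0.50690946, -0.54780086, -0.66555016],
       [ 0.46522256,  0.47613757, -0.74623119]]), 't': array([-410.40095752,  335.32039792,  592.01506231])}
wrist {'mtx': array([[343.09966567,   0.        , 316.79728106],
       [  0.        , 343.09966567, 205.3385487 ],
       [  0.        ,   0.        ,   1.        ]]), 'R': array([[ 0.22499515,  0.97435848, -0.00165482],
       [ 0.92560604, -0.2132063 ,  0.31272437],
       [ 0.30435282, -0.07189318, -0.94984248]]), 't': array([-549.60285294,  -40.22665713,  379.53661644])}
```

View pics/top0.png

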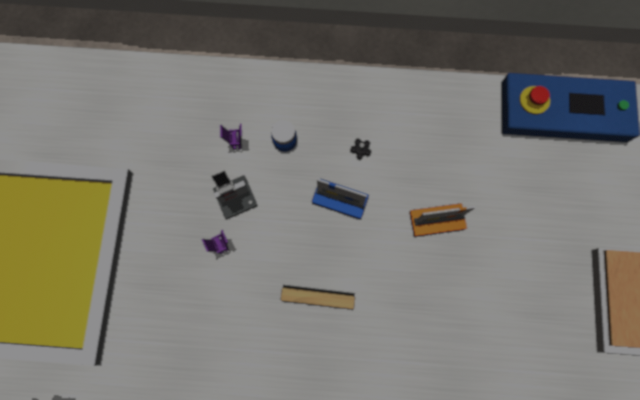

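View pics/side0.png

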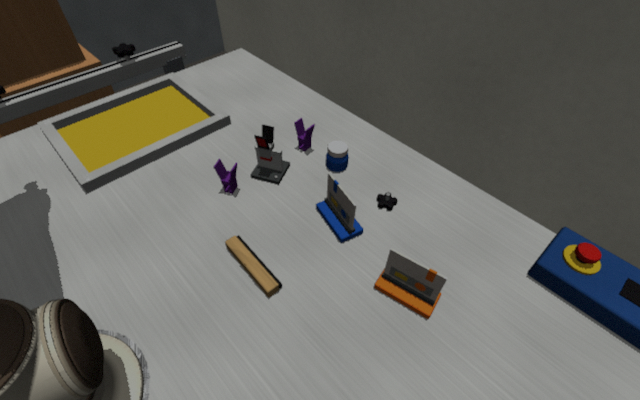

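View pics/wrist0.png

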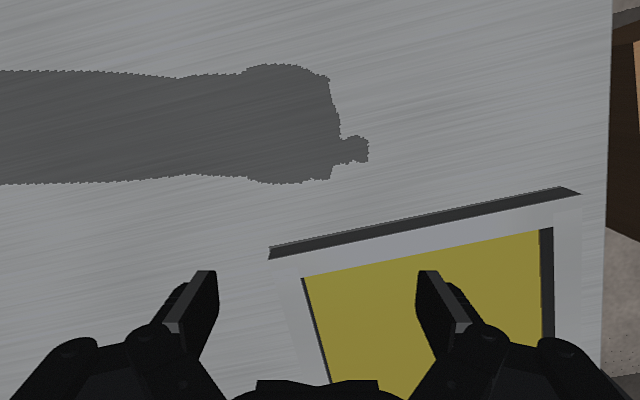

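The top view shows the rail and clip near (235,195), the blue stand near (340,198) and the orange one near (440,219). Purple decoys are at (232,137) and (217,243). I'll measure with depth.

```bash
python3 - <<'E'
from h import *
from h import *
for tag,(u0,u1,v0,v1) in {'top0':(190,290,110,270)}.items():
    im,d,i=load(tag)
    c=im[v0:v1,u0:u1,::-1]; a=cv2.resize(c,None,fx=3.7,fy=3.7,interpolation=cv2.INTER_CUBIC)
    c=im[150:250,290:400,::-1]; b=cv2.resize(c,(400,364*1),interpolation=cv2.INTER_CUBIC)
    h=592; o=np.zeros((h,800,3),np.uint8); o[:h,:370]=a[:h,:370]; o[:364,380:780]=b[:, :400]
    cv2.imwrite('pics/tz.png',o)
im,d,i=load('side0')
c=im[110:260,200:400,::-1]; cv2.imwrite('pics/sz.png',cv2.resize(c,(800,600),interpolation=cv2.INTER_CUBIC))
def clus(tag,lo):
    im,d,i=load(tag); W=world(d,i)
    m=(W[...,2]>lo)&(W[...,2]<180)&(W[...,0]>150)&(W[...,0]<800)&(abs(W[...,1])<450)
    n,l,s,c=cv2.connectedComponentsWithStats(m.astype(np.uint8))
    for k in range(1,n):
        if s[k,4]<12: continue
        P=W[l==k]; print(tag,s[k],np.median(P,0).round(),P.min(0).round(),P.max(0).round(),im[l==k].mean(0).round())
clus('top0',12); clus('side0',12)
E
```

```text
top0 [272 120  26  32 648] [728. 107.  63.] [707.  80.  12.] [764. 137.  71.] [101. 104. 110.]
top0 [503 123  28  12 255] [ 791. -424.   40.] [ 787. -450.   12.] [ 800. -399.   54.] [22. 33. 53.]
top0 [220 124  22  24 337] [721. 228.  49.] [704. 199.  12.] [744. 248.  87.] [66. 45. 77.]
top0 [351 138  21  21 255] [726. -70.  16.] [702. -94.  12.] [752. -47.  37.] [50. 49. 49.]
top0 [212 171  45  46 919] [591. 213.  76.] [544. 161.  12.] [641. 261. 134.] [61. 60. 60.]
top0 [ 312  179   57   40 1360] [596. -28.  26.] [560. -93.  12.] [646.  34. 114.] [51. 63. 87.]
top0 [ 410  203   66   33 1460] [ 565. -250.   20.] [ 530. -315.   12.] [ 611. -189.  114.] [105.  77.  49.]
top0 [223 211   5   7  15] [548. 228.  14.] [541. 224.  12.] [555. 233.  18.] [65. 67. 66.]
top0 [202 230  27  24 359] [474. 233.  50.] [453. 201.  13.] [499. 255.  87.] [67. 44. 79.]
top0 [ 281  285   74   24 1202] [379.   5.  25.] [360. -74.  13.] [400.  85.  32.] [121. 103.  73.]
side0 [294 118  20  31 337] [718. 224.  52.] [702. 195.  12.] [743. 248.  85.] [43. 23. 54.]
side0 [254 125  30  57 949] [587. 207.  68.] [557. 161.  12.] [618. 243. 132.] [45. 41. 40.]
side0 [326 141  22  29 552] [724.  98.  53.] [706.  79.  12.] [761. 135.  67.] [71. 78. 91.]
side0 [213 159  24  32 397] [472. 229.  51.] [451. 201.  12.] [499. 254.  86.] [44. 24. 55.]
side0 [253 169  10   9  28] [553. 214.  13.] [545. 199.  12.] [568. 235.  14.] [42. 44. 43.]
side0 [ 316  173   47   68 1536] [595. -38.  33.] [559. -95.  12.] [622.  35. 112.] [36. 48. 69.]
side0 [377 193  20  15 197] [723. -74.  15.] [702. -95.  12.] [748. -48.  36.] [27. 26. 27.]
side0 [ 225  236   57   60 1197] [375.  -5.  25.] [358. -76.  12.] [399.  84.  30.] [114.  93.  61.]
side0 [ 374  249   73   68 2661] [ 565. -259.   45.] [ 528. -318.   12.] [ 609. -192.  112.] [79. 58. 38.]
side0 [529 260  34  28 486] [ 789. -426.   37.] [ 786. -450.   12.] [ 800. -401.   51.] [11. 24. 45.]
```

View pics/tz.png

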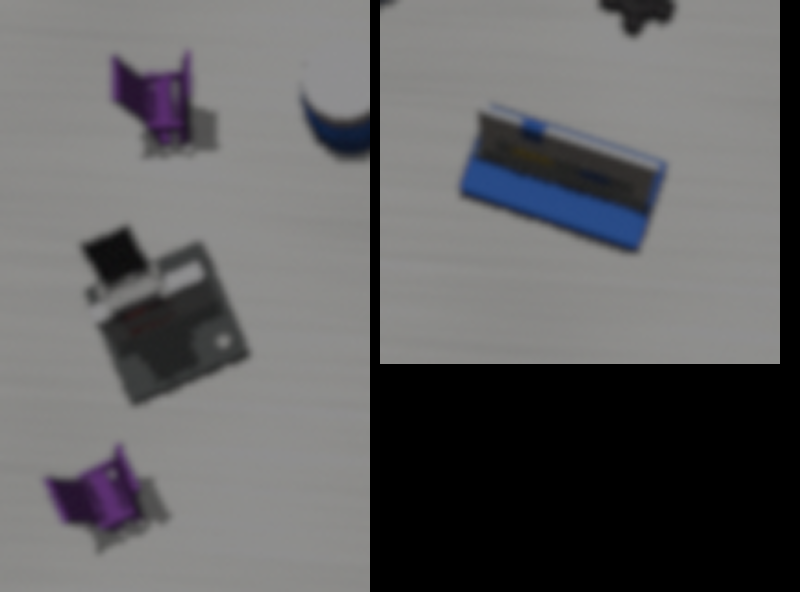

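View pics/sz.png

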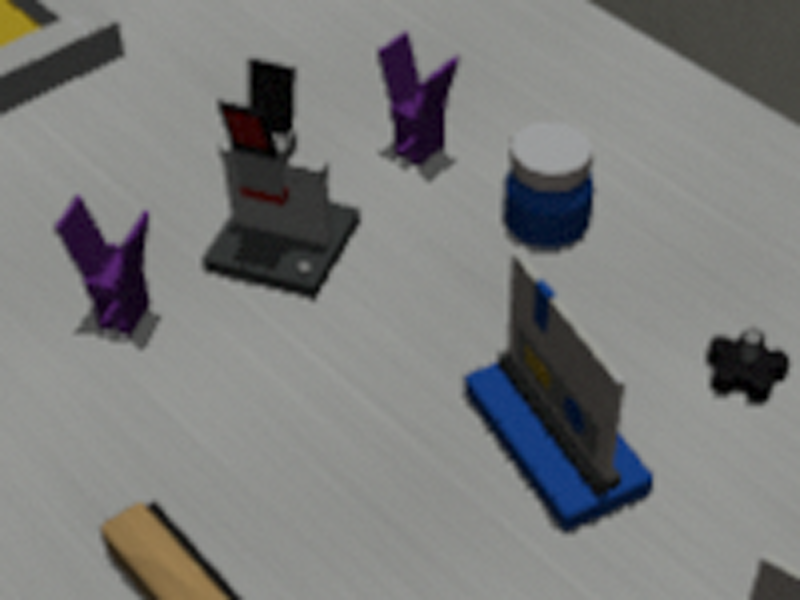

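```bash
python3 - <<'E'
from h import *
def fit(P,name):
    p=P[:,:2].astype(np.float32); (c,s,a)=cv2.minAreaRect(p)
    q=p-p.mean(0); w,V=np.linalg.eigh(q.T@q); v=V[:,1]
    print(name,len(P),'rect',np.round(c,1),np.round(s,1),round(a,1),'mean',P.mean(0).round(1),'pca deg',round(np.degrees(np.arctan2(v[1],v[0])),1))
for tag in ['top0','side0']:
    im,d,i=load(tag); W=world(d,i); X,Y,Z=W[...,0],W[...,1],W[...,2]
    r=(X>535)&(X<650)&(Y>150)&(Y<270)
    b=(X>550)&(X<650)&(Y>-100)&(Y<45)
    fit(W[r&(Z>74)&(Z<84)],tag+' bead'); fit(W[r&(Z>90)&(Z<140)],tag+' levers'); fit(W[r&(Z>9)&(Z<80)],tag+' rail all')
    fit(W[b&(Z>104)&(Z<118)],tag+' cardtop'); fit(W[b&(Z>30)&(Z<118)],tag+' card'); fit(W[b&(Z>12)&(Z<23)],tag+' foot')
    hs=cv2.cvtColor(im,cv2.COLOR_RGB2HSV); blue=(hs[...,0]>100)&(hs[...,0]<125)&(hs[...,1]>120)
    m=b&blue&(Z>75)&(Z<120); fit(W[m],tag+' bluemark'); print(W[m].round(0)[:12])
    m=r&(Z>88); print(np.c_[W[m].round(0),im[m]][::6])
E
```

```text
top0 bead 110 rect [590.3 211.2] [20.4 69.9] 27.4 mean [591.8 206.5  78.7] pca deg 119.4
top0 levers 267 rect [588.8 216.8] [48.8 35.6] 30.1 mean [595.6 220.  112.1] pca deg -149.8
top0 rail all 909 rect [590.9 211.6] [81.2 79.9] 28.1 mean [583.8 204.4  23.5] pca deg 137.1
top0 cardtop 140 rect [603.6 -28.7] [108.6   5.5] 74.9 mean [603.4 -28.8 108.8] pca deg 75.1
top0 card 584 rect [601.  -28.7] [109.9  10.5] 74.9 mean [602.1 -28.5  76.9] pca deg 75.3
top0 foot 629 rect [603.4 -29.1] [119.6  61.1] 74.8 mean [589.8 -27.9  17.5] pca deg 78.0
top0 bluemark 21 rect [608.7  -7.7] [10.   4.1] 68.1 mean [608.3  -7.6 104.9] pca deg 79.5
[[611.  -4. 111.]
 [611.  -6. 111.]
 [611.  -8. 112.]
 [609.  -4. 109.]
 [609.  -6. 110.]
 [609.  -9. 112.]
 [609. -11. 111.]
 [609. -13. 112.]
 [609.  -2. 101.]
 [608.  -5. 105.]
 [608.  -7. 105.]
 [606.  -9. 113.]]
[[615. 218. 130.  84.  84.  83.]
 [614. 216. 128.  58.  58.  57.]
 [611. 219. 129.  28.  28.  27.]
 [607. 229. 131.  62.  61.  61.]
 [610. 218. 126.  17.  15.  17.]
 [605. 233. 130.  57.  57.  57.]
 [608. 223. 123.  14.  14.  15.]
 [611. 212. 11
[... 3382 characters left out ...]
   4.]
 [576. 192. 124.   4.   2.   1.]
 [605. 209.  98.  15.  13.  14.]
 [569. 203. 119.  44.   2.   4.]
 [597. 220.  93.   4.   7.   8.]
 [566. 221. 107.  97.  98.  96.]
 [571. 203. 115.  46.   4.   5.]
 [599. 218.  90.   8.   6.   8.]
 [566. 218. 105.  57.  55.  54.]
 [573. 201. 111.  44.   4.   4.]
 [599. 215.  89.  58.  58.  57.]
 [568. 216. 102.  29.   8.   9.]
 [575. 200. 108.  45.   5.   7.]
 [568. 221.  96.  85.  85.  83.]
 [575. 206. 101.  42.   1.   3.]
 [597. 203.  91.  86.  87.  85.]
 [572. 210.  97.  19.   3.   3.]
 [579. 195. 102.   8.   1.   4.]
 [572. 212.  93.  11.  13.  14.]
 [579. 195. 100.   3.   1.   0.]
 [576. 210.  89.  26.  25.  23.]
 [586. 198.  90.  36.  37.  35.]]
```

Request:
apply_moves([
  [1,4,-2.6,0,-4],
  [1,8.5,-5.8,0,-9],
  [1,13,-9,0,-13],
  [1,17.5,-12,0,-18],
  [1,22,-15.2,0,-23],
  [1,26.5,-18.3,0,-28],
  [1,31,-21.4,0,-33],
  [1,35.5,-24.5,0,-38],
  [1,40,-27.5,0,-43],
  [1,44,-30.2,0,-47],
  [1,46.5,-31.9,0,-49],
  [1,46.5,-31.9,0,-49],
])

```text
clock: 1.65
position: [589.8, 215.5, 230.0]
tool_rot: [-1.621, -2.69, 0.002]
contact_force: [0.0, -0.4, -0.7]
grip_width: 85.0
```

```bash
python3 - <<'E'
from h import *
s=read_state();print(s['clock'],s['position'],s['tool_rot'],s['contact_force'],s['joints'],s['qd'].round(3))
for n in ['wrist','side']: grab(n,n+'1')
E
```

```text
1.65 [589.82029825 215.49174173 230.04076221] [-1.62107422e+00 -2.68996139e+00  2.14401205e-03] [ 0.04344663 -0.39796102 -0.73855745] [ 3.50345958e-01  2.83590042e-01  3.99818688e-01  1.68866999e+00
 -1.34280906e-04  1.43506066e+00] [ 0.042 -0.035 -0.026  0.009  0.011  0.003]
```

View pics/wrist1.png

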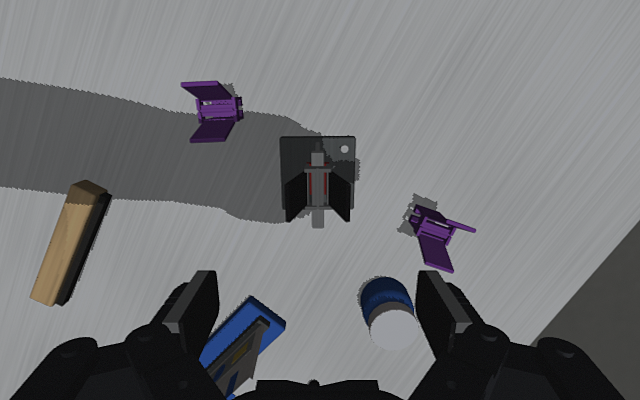

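The wrist view shows the clip between (285,215) and (356,215), square with the fingers. I'll measure it from here.

```bash
python3 - <<'E'
from h import *
a=np.radians(28.2); ex=np.array([np.cos(a),np.sin(a)]); ey=np.array([-np.sin(a),np.cos(a)])
for tag in ['wrist1','side1']:
    im,d,i=load(tag); W=world(d,i); X,Y,Z=W[...,0],W[...,1],W[...,2]
    r=(X>530)&(X<650)&(Y>150)&(Y<270)
    for nm,lo,hi in [('foot',6,20),('bead',76,83),('levtop',122,137),('lev',100,137)]:
        m=r&(Z>lo)&(Z<hi); p=W[m]
        if len(p)<10: print(nm,len(p)); continue
        c,s,an=cv2.minAreaRect(p[:,:2].astype(np.float32))
        q=(p[:,:2]-[590,211]); qx=q@ex; qy=q@ey
        print(tag,nm,len(p),np.round(c,1),np.round(s,1),round(an,1),'x',np.percentile(qx,[1,99]).round(1),'y',np.percentile(qy,[1,99]).round(1),'z',np.percentile(p[:,2],[1,50,99]).round(1))
R=cv2.Rodrigues(read_state()['tool_rot'])[0]; print(R.round(4))
E
```

```text
wrist1 foot 2748 [591.3 212.6] [80.3 79.4] 27.9 x [-37.5  41.4] y [-35.   40.3] z [ 8.7 10.9 13.7]
wrist1 bead 501 [589.9 211.7] [20.5 69.9] 23.8 x [-6.   9.8] y [-34.1  35.1] z [76.3 78.  82.6]
wrist1 levtop 657 [588.7 217.7] [48.8 30.2] 28.1 x [-22.2  26.2] y [-8.3 21.2] z [122.2 128.9 131. ]
wrist1 lev 1368 [588.7 217.6] [48.8 30.3] 28.0 x [-22.  26.] y [-8.1 21.2] z [100.6 121.2 130.8]
side1 foot 477 [588.9 210.7] [80.5 81.1] 28.9 x [-40.6  37.5] y [-39.9  38.9] z [ 6.6 11.3 18.7]
side1 bead 69 [587.2 208.8] [18.1 70.5] 34.7 x [-12.3   6.3] y [-35.4  33. ] z [76.3 79.1 82.9]
side1 levtop 80 [587.7 214.9] [49.7 30.6] 24.9 x [-24.7  24.4] y [-9.2 19.7] z [122.5 128.2 131.5]
side1 lev 241 [587.7 214.9] [49.7 30.7] 24.9 x [-24.6  23.5] y [-9.4 20. ] z [100.6 116.7 131.2]
[[-4.697e-01  8.828e-01 -1.000e-03]
 [ 8.828e-01  4.697e-01 -1.000e-04]
 [ 4.000e-04 -1.000e-03 -1.000e+00]]
```

Request:
apply_moves([
  [1,-0.1,0.1,-3,0],
  [1,-0.1,0.1,-6,0],
  [1,-0.1,0.1,-9,0],
  [1,-0.1,0.1,-11,0],
  [1,-0.1,0.1,-12.5,0],
  [1,-0.1,0.1,-13.3,0],
  [1,-0.1,0.1,-13.3,0],
  [1,-0.1,0.1,-13.3,0],
], squeeze=30)

```text
clock: 2.75
position: [588.0, 218.1, 99.2]
tool_rot: [1.617, 2.692, 0.002]
contact_force: [-1.0, 0.3, -0.2]
grip_width: 85.5
```

```bash
python3 - <<'E'
from h import *
s=read_state();print(s['clock'],s['position'],s['contact_force'])
for n in ['wrist','side']: grab(n,n+'2')
im=cv2.imread('pics/side2.png')[90:240,180:380]; cv2.imwrite('pics/side2z.png',cv2.resize(im,(800,600),interpolation=cv2.INTER_CUBIC))
E
```

```text
2.75 [587.99854995 218.07849677  99.24643481] [-0.99223657  0.26159481 -0.16561143]
```

View pics/wrist2.png

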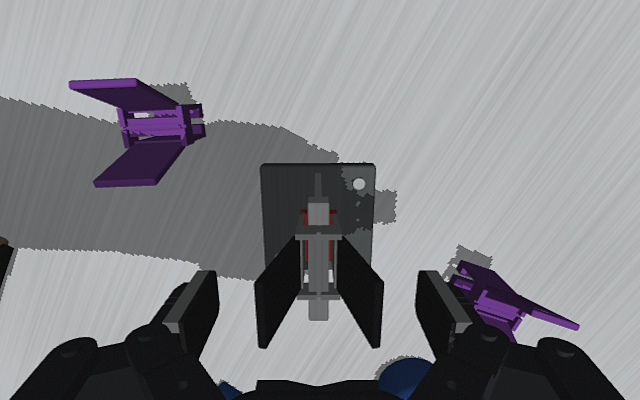

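View pics/side2z.png

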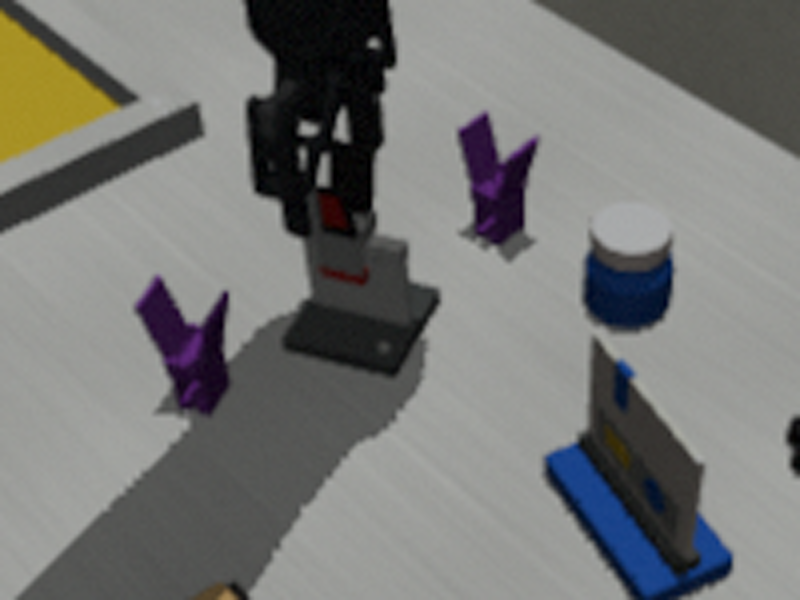

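Request:
apply_moves([
  [0.7,0,0,-0.2,0],
  [0.55,0,0,-0.2,0],
  [0.45,0,0,-0.2,0],
  [0.38,0,0,-0.2,0],
  [0.32,0,0,-0.2,0],
  [0.25,0,0,-0.2,0],
  [0.15,0,0,-0.2,0],
  [0.05,0,0,-0.2,0],
  [0,0,0,-0.2,0],
  [0,0,0,-0.2,0],
  [0,0,0,-0.2,0],
], squeeze=30)

```text
clock: 4.22
position: [588.4, 218.2, 98.5]
tool_rot: [1.617, 2.691, 0.004]
contact_force: [-2.3, 0.4, 11.0]
grip_width: 23.0
```

```bash
python3 - <<'E'
from h import *
s=read_state();print(s['clock'],s['position'],s['contact_force'],s['torque'],s['grip_width'])
for n in ['wrist']: grab(n,n+'3')
s=read_state();print(s['clock'],s['position'],s['contact_force'],s['torque'],s['grip_width'])
E
```

```text
4.225 [588.41805446 218.16409429  98.46035014] [-2.29743238  0.39820996 11.01922194] [-0.13651654  0.37713309  0.01296816] 22.950886065030744
4.275 [588.41369226 218.15442967  98.45157282] [-1.86269589 -1.25142989 10.1615324 ] [-0.18657861  0.38228619  0.05585281] 22.943685014091827
```

View pics/wrist3.png

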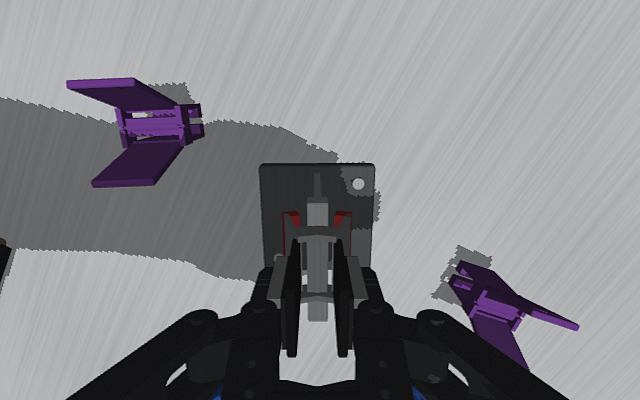

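The levers are parallel at 23 mm, and the red tips show wide apart at (290,215) and (345,215), either side of the bead. Lifting now.

Request:
apply_moves([
  [0,0,0,0.6,0],
  [0,0,0,1.5,0],
  [0,0,0,2.5,0],
  [0,0,0,3.5,0],
  [0,0,0,4.5,0],
  [0,0,0,5.5,0],
  [0,0,0,6.8,0],
  [0,0,0,8,0],
  [0,0,0,9,0],
  [0,0,0,10,0],
  [0,0,0,10,0],
  [0,0,0,10,0],
])

```text
clock: 5.78
position: [587.6, 217.9, 195.9]
tool_rot: [-1.618, -2.693, 0.001]
contact_force: [-0.9, 0.8, -1.1]
grip_width: 23.3
```

```bash
python3 - <<'E'
from h import *
s=read_state();print(s['clock'],s['position'],s['tool_rot'],s['contact_force'],s['torque'],s['grip_width'])
for n in ['wrist','side','top']: grab(n,n+'4')
o=np.zeros((600,800,3),np.uint8)
im=cv2.imread('pics/side4.png')[60:210,200:400]; o=cv2.resize(im,(800,600),interpolation=cv2.INTER_CUBIC)
cv2.imwrite('pics/side4z.png',o)
E
```

```text
5.775 [587.63281681 217.87561272 195.8847211 ] [-1.61780759e+00 -2.69267058e+00  5.81309340e-04] [-0.85731825  0.75052872 -1.08278238] [-0.01009655  0.05725461  0.00389509] 23.325636201049804
```

View pics/wrist4.png

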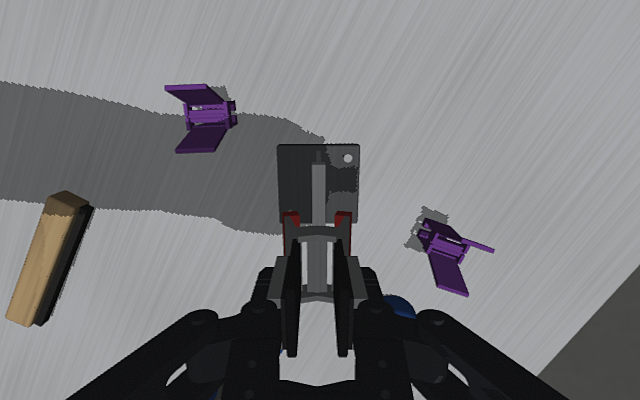

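View pics/side4z.png

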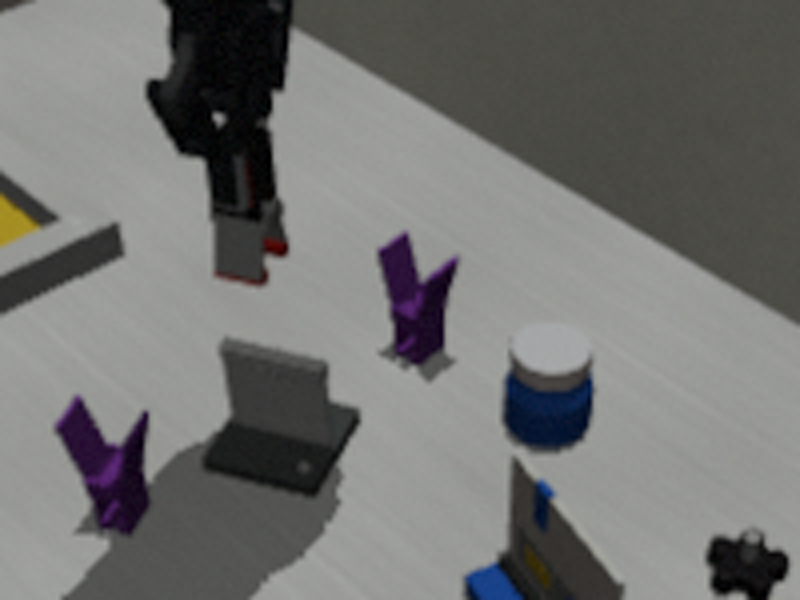

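```bash
python3 - <<'E'
from h import *
s=read_state(); T=s['position']; a=np.radians(28.05); ex=np.array([np.cos(a),np.sin(a)]); ey=np.array([-np.sin(a),np.cos(a)])
for tag in ['wrist4','side4','top4']:
    im,d,i=load(tag); W=world(d,i)
    hs=cv2.cvtColor(im,cv2.COLOR_RGB2HSV)
    near=(abs(W[...,0]-T[0])<50)&(abs(W[...,1]-T[1])<50)
    red=near&((hs[...,0]<8)|(hs[...,0]>172))&(hs[...,1]>120)&(W[...,2]>135)&(W[...,2]<165)
    clip=near&(W[...,2]>138)&(W[...,2]<180)
    for nm,m in (('red',red),('clip',clip)):
        p=W[m]; q=p[:,:2]-T[:2]
        if len(p)>5: print(tag,nm,len(p),'x',np.percentile(q@ex,[1,50,99]).round(1),'y',np.percentile(q@ey,[1,50,99]).round(1),'z',np.percentile(p[:,2],[1,50,99]).round(1))
E
```

```text
wrist4 red 416 x [-20.2 -10.   20.2] y [-10.6  11.9  14.4] z [146.2 152.6 155.9]
wrist4 clip 1171 x [-20.4  -0.7  20.2] y [-16.   10.8  17.2] z [146.7 158.1 179.8]
side4 red 25 x [-22.4   9.7  16.9] y [-16.9 -12.3  -3.1] z [150.2 153.2 157. ]
side4 clip 222 x [-22.6 -16.6  15.8] y [-17.   -5.4  14.1] z [147.3 162.3 179.5]
top4 clip 56 x [-21.1 -17.3  -1.5] y [-16.4 -10.7   4.9] z [146.7 160.5 179.5]
```

Request:
apply_moves([
  [0,0.2,-1.5,1,-3],
  [0,0.4,-4,1,-8],
  [0,0.6,-7,1,-14],
  [0,0.9,-10,1,-20],
  [0,1.2,-13,1,-25],
  [0,1.5,-16,1,-31],
  [0,1.8,-18.5,1,-36],
  [0,2,-20.5,1,-40],
  [0,2.1,-22,1,-42],
  [0,2.1,-22.5,1,-42.8],
  [0,2.1,-22.5,1,-42.8],
  [0,2.1,-22.5,1,-42.8],
])

```text
clock: 7.42
position: [608.7, -6.5, 206.3]
tool_rot: [-2.488, -1.918, -0.0]
contact_force: [0.9, 0.2, -1.5]
grip_width: 23.2
```

```bash
python3 - <<'E'
from h import *
s=read_state();print(s['clock'],s['position'],s['tool_rot'],s['contact_force'],s['torque'],s['grip_width'])
R=cv2.Rodrigues(s['tool_rot'])[0]; print('yaw y',np.degrees(np.arctan2(R[1,1],R[0,1])),R[:,2])
for n in ['wrist','side','top']: grab(n,n+'5')
im=cv2.imread('pics/side5.png')[80:260,230:470]; cv2.imwrite('pics/side5z.png',cv2.resize(im,(800,600),interpolation=cv2.INTER_CUBIC))
E
```

```text
7.425 [608.65457678  -6.45334877 206.31701191] [-2.48775801e+00 -1.91831009e+00 -1.73221214e-04] [ 0.87531428  0.24956969 -1.47214786] [ 0.03841476 -0.01534242  0.04652534] 23.169143886066422
yaw y -14.728370124151427 [ 1.43575634e-05  1.61978131e-04 -9.99999987e-01]
```

View pics/wrist5.png

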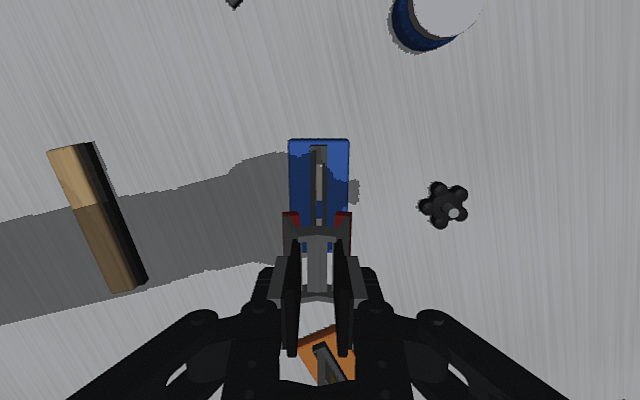

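View pics/side5z.png

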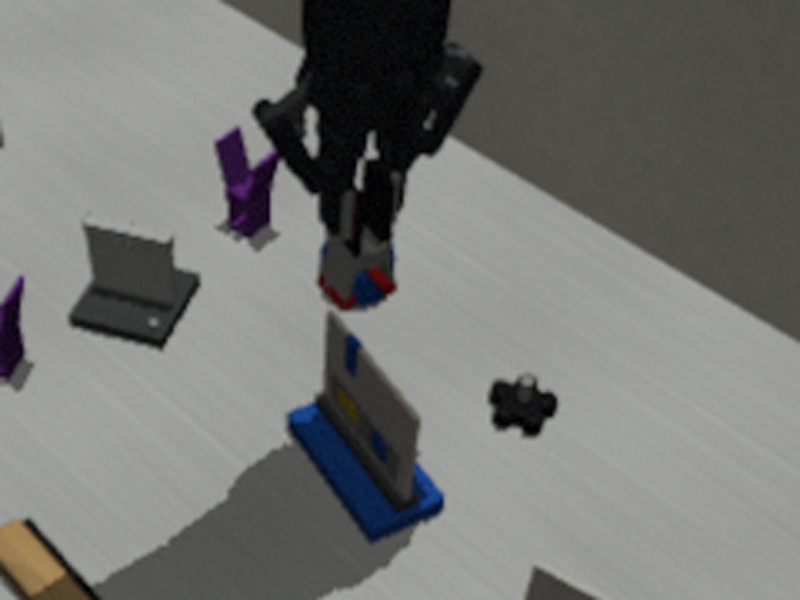

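Card and clip line up in the wrist view: card centre u≈318, jaws 282–352. Next, card and mouth measured relative to each other within the same cameras.

```bash
python3 - <<'E'
from h import *
s=read_state(); T=s['position']; a=np.radians(-14.7); ex=np.array([np.cos(a),np.sin(a)]); ey=np.array([-np.sin(a),np.cos(a)])
def pr(nm,p):
    q=p[:,:2]-T[:2]
    if len(p)>3: print(nm,len(p),'x',np.percentile(q@ex,[2,50,98]).round(1),'y',np.percentile(q@ey,[2,50,98]).round(1),'z',np.percentile(p[:,2],[2,50,98]).round(1))
for tag in ['wrist5','side5','top5','top0','side0']:
    im,d,i=load(tag); W=world(d,i); Z=W[...,2]
    hs=cv2.cvtColor(im,cv2.COLOR_RGB2HSV)
    near=(abs(W[...,0]-T[0])<50)&(W[...,1]-T[1]<50)&(W[...,1]-T[1]>-90)
    red=near&((hs[...,0]<8)|(hs[...,0]>172))&(hs[...,1]>120)&(Z>140)
    blue=near&(hs[...,0]>100)&(hs[...,0]<125)&(hs[...,1]>120)
    pr(tag+' red',W[red]); pr(tag+' jaws',W[near&(Z>148)&(Z<172)])
    pr(tag+' cardtop',W[near&(Z>106)&(Z<116)]); pr(tag+' mark',W[blue&(Z>82)&(Z<118)]); pr(tag+' marktop',W[blue&(Z>106)&(Z<118)])
    if tag!='wrist5': 
        p=W[near&(Z>30)&(Z<118)][:,:2].astype(np.float32); vx,vy,x0,y0=cv2.fitLine(p,cv2.DIST_HUBER,0,.01,.01).ravel(); print('ang',np.degrees(np.arctan2(vy,vx)))
E
```

```text
wrist5 red 334 x [-18.9  11.4  19.9] y [-9.5 12.6 14.4] z [157.1 163.  174.1]
wrist5 jaws 691 x [-20.6 -10.2  19.9] y [-10.5  10.6  14.4] z [157.5 163.9 171.5]
wrist5 cardtop 372 x [-0.7  1.1  3. ] y [-13.   10.2  31.9] z [107.8 109.1 110.3]
wrist5 mark 103 x [-0.7  0.7  3. ] y [-7.2 -0.9  5.5] z [108.2 109.3 110.7]
wrist5 marktop 103 x [-0.7  0.7  3. ] y [-7.2 -0.9  5.5] z [108.2 109.3 110.7]
side5 red 83 x [-21.4 -12.   14.8] y [-25.1 -13.4   6.3] z [160.4 165.5 327.6]
side5 jaws 122 x [-21.7 -17.4  17.2] y [-18.   -9.   11.2] z [157.2 164.4 171.6]
side5 cardtop 114 x [-2.9 -0.8  2.5] y [-78.5 -27.3  27.9] z [106.1 109.2 111.1]
side5 mark 32 x [-2.8 -1.8  1.3] y [-10.1  -3.8   2.3] z [ 85.5 100.7 110.5]
side5 marktop 10 x [-2.8 -0.9  1.5] y [-9.3 -3.   3. ] z [108.  109.4 110.5]
ang 75.34693Traceback (most recent call last):
  File "<stdin>", line 15, in <module>
cv2.error: OpenCV(4.12.0) /io/opencv/modules/imgproc/src/linefit.cpp:50: error: (-215:Assertion failed) count > 0 in function 'fitLine2D_wods'
```

Request:
apply_moves([
  [0,0.1,0,0,0],
  [0,0.1,0,-1,0],
  [0,0.1,0,-2,0],
  [0,0.1,0,-3,0],
  [0,0.1,0,-3.8,0],
  [0,0.1,0,-4.2,0],
  [0,0.1,0,-4.2,0],
  [0,0.1,0,-4.2,0],
])

```text
clock: 8.57
position: [609.8, -7.1, 164.7]
tool_rot: [2.489, 1.917, 0.001]
contact_force: [0.5, 0.2, -1.5]
grip_width: 23.0
```

```bash
python3 - <<'E'
from h import *
s=read_state();print(s['clock'],s['position'],s['contact_force'],s['torque'],s['grip_width'])
for n in ['wrist','side']: grab(n,n+'6')
a=cv2.resize(cv2.imread('pics/side6.png')[110:230,280:400],(400,400),interpolation=cv2.INTER_CUBIC)
b=cv2.resize(cv2.imread('pics/wrist6.png')[130:330,220:420],(400,400),interpolation=cv2.INTER_CUBIC)
cv2.imwrite('pics/z6.png',np.hstack([a,b]))
E
```

```text
8.575 [609.81560873  -7.09956894 164.6626778 ] [ 0.46873375  0.1810254  -1.45151415] [-0.02821919  0.02289873  0.03873653] 22.975064821171138
```

View pics/z6.png

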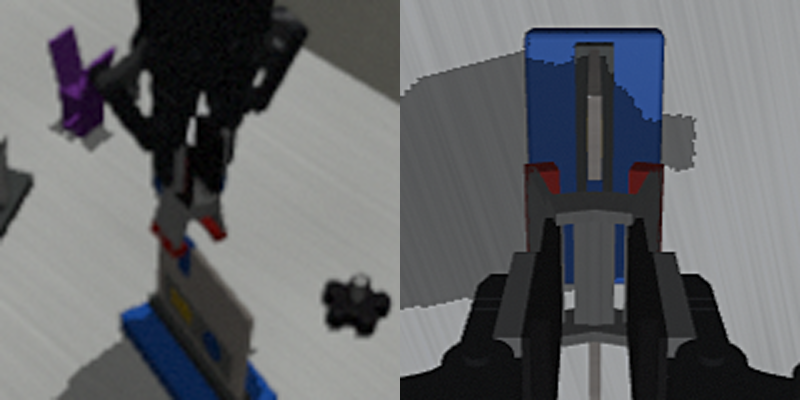

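The card edge is centred between the red tips: card u≈595 in the right panel, tips 525–663. The force is unchanged, so I'll go down the rest.

Request:
apply_moves([
  [0,0,0,-0.5,0],
  [0,0,0,-1,0],
  [0,0,0,-1.5,0],
  [0,0,0,-2,0],
  [0,0,0,-2.3,0],
  [0,0,0,-2.3,0],
  [0,0,0,-2.3,0],
  [0,0,0,-2.3,0],
])

```text
clock: 9.68
position: [609.8, -7.1, 141.5]
tool_rot: [2.489, 1.917, 0.0]
contact_force: [0.1, -0.0, -1.3]
grip_width: 22.8
```

```bash
python3 - <<'E'
from h import *
s=read_state();print(s['clock'],s['position'],s['contact_force'],s['torque'],s['grip_width'],abs(s['qd']).max())
R=cv2.Rodrigues(s['tool_rot'])[0]; print('yaw',np.degrees(np.arctan2(R[1,1],R[0,1])),R[:,2].round(3))
for n in ['wrist','side']: grab(n,n+'7')
a=cv2.resize(cv2.imread('pics/side7.png')[130:230,290:390],(400,400),interpolation=cv2.INTER_CUBIC)
b=cv2.resize(cv2.imread('pics/wrist7.png')[130:330,220:420],(400,400),interpolation=cv2.INTER_CUBIC)
cv2.imwrite('pics/z7.png',np.hstack([a,b]))
T=s['position']; a=np.radians(-14.8); ex=np.array([np.cos(a),np.sin(a)]); ey=np.array([-np.sin(a),np.cos(a)])
def pr(nm,p):
    q=p[:,:2]-T[:2]
    if len(p)>3: print(nm,len(p),'x',np.percentile(q@ex,[2,50,98]).round(1),'y',np.percentile(q@ey,[2,50,98]).round(1),'z',np.percentile(p[:,2],[2,50,98]).round(1))
for tag in ['wrist7','side7']:
    im,d,i=load(tag); W=world(d,i); Z=W[...,2]
    hs=cv2.cvtColor(im,cv2.COLOR_RGB2HSV)
    near=(abs((W[...,:2]-T[:2])@ex)<28)&(abs((W[...,:2]-T[:2])@ey)<40)
    red=near&((hs[...,0]<8)|(hs[...,0]>172))&(hs[...,1]>120)&(Z<118)
    pr(tag+' red',W[red]); pr(tag+' card',W[near&(Z>104)&(Z<113)&(((W[...,:2]-T[:2])@ey)>17)])
E
```

```text
9.675 [609.78393436  -7.07487245 141.52193711] [ 0.11420236 -0.00451969 -1.31326578] [-0.01767292 -0.00162165  0.00103122] 22.770357679234234 0.0022791029376946484
yaw -14.794398078946285 [ 0.  0. -1.]
wrist7 red 332 x [-20.  -11.5  19.9] y [-7.5 12.3 14.3] z [ 92.3  98.5 101.2]
wrist7 card 236 x [-2.1 -0.   1.6] y [17.5 26.  32.8] z [105.1 108.8 110.3]
side7 red 46 x [-21.5 -13.3  14.2] y [-18.9 -13.1   5. ] z [ 91.9  99.9 104.6]
```

View pics/z7.png

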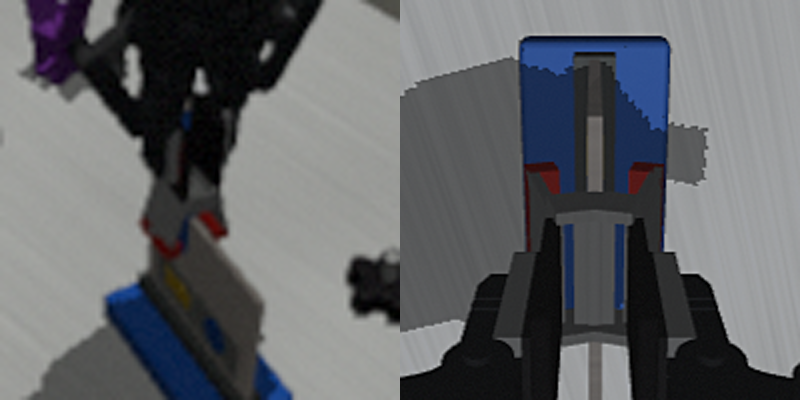

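The card is centred in the mouth (x ≈ 0), the tips are about 18 mm below its top edge, and there's no contact force. Handing in.

```bash
python3 -c "
from h import *
print(order.sign_off()); s=read_state(); print(s['clock'],s['position'],s['contact_force'],s['grip_width'])"
```

```text
the job is handed in; nothing more can be done
None
the job is handed in; nothing more can be done
```

I squeezed the clip fully open on its rail with a 30 N grip and lifted it straight off. I then turned it about 43° into line with the card and lowered it over the blue card's top edge at the blue mark. I handed it in at about 9.8 s, still held open in the gripper; the sign-off gives no verdict.

**Last checks before handing in:**
- **Opening:** The finger opening was 22.8 mm, with the levers against their stop. The joint angle can't be read directly. I judged it fully open from this and from the parallel levers and wide-apart tips in the pictures.
- **Across the card:** The card's middle plane was within about 1 mm of the middle of the mouth in the wrist camera.
- **Along the edge:** The mouth was within about 1–2 mm of the mark. The mark was last measured from just above the card, because the clip hides it once lowered.
- **Depth:** The tips were about 18 mm below the card's top.
- **Alignment:** The tool was vertical and within about 0.5° of the card's line.
- **Contact:** The outside force on the tool stayed at about the clip's weight (1.3 N) through the lowering, so nothing suggests it touched the card. I never steered near the jar, squeegee, knob, orange card or purple look-alikes, and saw none of them disturbed.

**Disagreement between cameras:** The side camera placed things 1–3 mm differently from the wrist camera, close to its 2 mm calibration error. I relied on clip-to-card distances measured within the same picture. The side camera gave no usable reading of the card in the final pose, and a fit on one top picture failed for lack of points, so I did not use it.

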